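Hang the freshly glazed test tile on its S-hook

ROBOT

A 6-joint arm with a two-finger parallel gripper is mounted at the origin on the work surface. World frame = base frame: x ahead of the robot, y to its left, z up, the work surface at z = 0. Lengths are in m, angles in rad, forces in N, time in s.
With the tool pointing down it reaches from about 0.25 to 0.8 m from the base axis. Payload 8.5 kg.
Tool frame: the origin (TCP) lies between the finger pads; the fingertips stand 17 mm ahead of it and the grasp point (between the pads) lies 2 mm behind it (env.finger_overhang is the distance from the TCP to the fingertips, in m); z points along the fingers, y is the direction in which the jaws open and shut (so a half turn about z gives the same grasp; the last joint's range is limited). The gripper opens to 85 mm and grips with 20 to 120 N. Pads are 22 mm wide; open, the fingers measure 114 mm over their backs; the gripper's body (76 mm by 85 mm) begins 54 mm behind the grasp point. The pads swing forward as they close: fully open they stand 13 mm farther back than shut.
Start: joints at [1.219, 0.238, -0.013, 1.319, 0, 1.571], TCP at [0.181, 0.493, 0.248] pointing down, gripper open.
Joint ranges: [-2.66, 2.66], [-1.03, 1.9], [-1.14, 1.46], [-1.82, 2.27], [-1.45, 1.34], [-3.14, 3.14]. Speed limits (rad/s): [2.22, 2.22, 2.79, 3.14, 3.14, 3.14].

INTERFACE

Orientations are given as a unit quaternion [w, x, y, z].
In Python, from bench import env gives the robot as it stands.
- The arm moves only by the shell command python3 -m creep 'ROWS' [OPENING] [FORCE]. ROWS is JSON, a list of rows, each an object of numbers: "tx", "ty", "tz": the shift along the tool's x, y, z in m; "roll": the turn about the tool's z in rad. In form: [{"tx": .., "ty": .., "tz": .., "roll": ..}, ...]. A call has 1 to 12 rows; each row is the pose to reach, as a shift and turn from the pose commanded when the call began, along the tool's axes at that moment; what a row does not reach only later rows make up. A row lasts 1/10 s, in which the tool goes at most 50 mm and 8.59 degrees, less where a joint would pass 70% of its speed; a pose out of reach is approached as far as the arm can. A call with a gripper value outside its range is refused whole. OPENING is the closure, from 0 (fully open) to 1 (shut), set as the call begins (- or left out, the last holds). The fingers move at their own pace and stop on an object; FORCE is the grip in N (left out, the last holds). Time passes only in rows, so rows that repeat a pose let the fingers close. It gives the time, the measured TCP pose, the force and the opening at its end, in the units of the state.
- env.get_obs(): the state, without advancing time (a new reading comes with each control period).
- env.grab_frame(name): name is "scene" or "side" or "wrist"; returns the picture (420x560x3 uint8, red, green, blue); there is no depth.
- env.camera_info(name): a dict with "camera_matrix" (3x3 intrinsics, pixels), "eye" and "attitude" of the camera in the world. Camera axes: x right, y down, z forward; pixel columns grow to the right and rows downward; lengths in m; the calibration is good to about 2 mm. The wrist camera is an equidistant fisheye: a pixel r from the principal point sees the ray r / f radians off the axis. A picture is of the moment at which its call begins: read the wrist's pose just before it. camera_info takes no time and is no camera call; for the wrist camera it gives the pose at the moment of the call.
- env.job_done(): hands the job in, once; it reports no verdict.
The state is a dict: "time": time; "joint_positions": joint angles; "qd": joint speeds; "joint_torque": joint torques, N m; "tool_pos": TCP position; "tool_rot": TCP orientation; "wrist_force": force on the tool from outside, world axes, zero at the start; "torque": the same for the moment, N m; "grip_width": finger opening in m.
Only numpy, scipy, OpenCV 4.12 (cv2) and the standard library are available. Lean on these libraries where they do the work, as an engineer would, in place of code of your own. Each camera call takes 0.05 s, during which the arm holds its last target. There are 200 camera calls.

TASK

The test tile with the round hole, standing in the wooden rack, carries raw glaze that must not be touched by the gripper or arm. Take the S-hook off the display board, pass its lower end through the tile's hole, lift the tile out of the rack on it, and hang the hook fully down over the board's top edge again, with the tile hanging from it. Leave the other tiles and the pots where they are.

Things in the scene. Friction and masses are not known exactly. Their poses are not given: they have to be found in the camera images.
- hook_grip (a point): The S-hook's grip: black plastic block 27 (x) x 14 (y) x 44 (z) mm on top of a 6 mm steel rod hook, 122 mm tall in all, 55 g. This point is 26 mm above the block's flat underside, on its middle line; grasp from above across the 14 mm (y). z is up the hook, x the way its foot points. At the start it hangs upright on the board, somewhere along it, x along the board's +x
- hook_slot (a point): Centre of the block's underside, 26 mm below hook_grip: top of the 15 mm wide slot, open below, between the shank (6 mm rod, axis at x = +10.5 mm from here, running 75 mm down to the foot's axis) and a short rod (axis x = -10.5 mm, ending 18 mm down). The board's top edge goes up into this slot to touch the underside. Same axes as hook_grip
- hook_seat (a point): Middle of the foot, a 6 mm rod running along +x from the shank's bottom; on the rod's axis, 24.5 mm in x and -101 mm in z from hook_grip, 14 mm from the shank's axis. 14 mm farther along +x the rod turns up into the tip; the tip's far side is 17 mm from here, its end 11 mm above here. Moved level along x, foot and tip need 6 mm of width and 14 mm of height (3 below to 11 above here)
- tile_hole (a point): Centre of the round through hole (27 mm across) in the pierced test tile, an off-white stoneware plate 70 wide (y) x 100 tall (z) x 6 mm thick (x), about 90 g. 24 mm below its top edge, 76 mm above its lower edge, half-way across; the hole runs along x. The tile stands loosely in the rack's groove, may lean a little, and takes any of three places along it
- board_edge (a point): The display board, a fixed upright pale wooden panel 10 mm thick (x), 260 mm long (y) and 75 mm deep, on two posts and a 90 x 260 x 15 mm foot. This point is the middle of its straight top edge, 200 mm above the table. Hook anywhere along it. It and the rack swap sides of the table at random
- rack: The tile rack, a fixed wooden bar 60 (x) x 270 (y) x 30 mm high with a groove along y, 8 mm wide and 20 mm deep (groove floor 10 mm above the table), in which three off-white stoneware tiles stand side by side, about 84 mm apart. Origin under its centre
- plain_tall: bystander: tile without a hole, 70 wide (y) x 100 tall x 6 mm thick (x), in the rack; origin at the centre of its lower edge
- plain_short: bystander: tile without a hole, 70 wide (y) x 80 tall x 6 mm thick (x), in the rack; origin at the centre of its lower edge
- cup: bystander: small green cup, 64 mm across, 60 mm tall; origin at the centre of its underside
- bowl_white: bystander: white bowl, 116 mm across, 50 mm tall; origin at the centre of its underside
- bowl_red: bystander: red bowl, 124 mm across, 55 mm tall; origin at the centre of its underside
- mug: bystander: blue mug, 80 mm across, 85 mm tall, handle to its +y; origin at the centre of its underside
- bowl_yellow: bystander: yellow bowl, 100 mm across, 50 mm tall; origin at the centre of its underside
- dish: bystander: white dish, 120 mm across, 20 mm tall; origin at the centre of its underside
Not all that is in view belongs to the job. What is meant by the part that bears hook_grip is not green, and is the smaller of those in its own colour.

How it is judged:
By the outcome, as a careful person would: the job done as asked, in the order asked, and still so for the second after the job is handed in, with the robot touching nothing.
It also fails if it takes over 64 s, if anything falls off the work surface, if the arm or the gripper's body presses on something with over 40 N, if the wrist force passes 120 N, or if a joint passes its speed limit or range.

## Working session

There is one attempt and no reset: what is moved stays moved. The work goes in short steps, Python scripts to look and compute and a shell command to move; the robot and the scene stay as the last step left them, time stands still between calls to the robot, and variables do not carry over. Pictures are saved under pics/ and viewed, about 8 in all and at most 12, crops included, and the job is handed in when it is done.

```bash
ls; mkdir -p pics; python3 - <<'E'
from bench import env
import cv2,numpy as np
o=env.get_obs();print({k:np.round(v,3) for k,v in o.items()})
ims=[]
for n in("scene","side","wrist"):
    i=env.grab_frame(n);cv2.imwrite(f"pics/{n}0.png",i[...,::-1]);c=env.camera_info(n);print(n,c)
a=cv2.imread("pics/scene0.png");b=cv2.imread("pics/side0.png")
E
```

```text
pics
{'time': np.float64(0.0), 'joint_positions': array([ 1.219,  0.239, -0.014,  1.319, -0.   ,  1.571]), 'qd': array([-0.   ,  0.001,  0.   , -0.002,  0.001,  0.001]), 'joint_torque': array([ 2.0000e-03, -5.3878e+01,  3.4644e+01,  1.8000e-02,  0.0000e+00,
        0.0000e+00]), 'tool_pos': array([0.181, 0.492, 0.248]), 'tool_rot': array([-0.   ,  0.175,  0.985, -0.001]), 'wrist_force': array([ 1.027,  0.446, -1.038]), 'torque': array([-0.029, -0.002, -0.01 ]), 'grip_width': np.float64(0.085)}
scene {'camera_matrix': array([[401.95251231,   0.        , 277.91610717],
       [  0.        , 401.95251231, 215.40472466],
       [  0.        ,   0.        ,   1.        ]]), 'eye': array([1.23552681, 0.12829299, 0.9504606 ]), 'attitude': array([-0.21510745,  0.56257053,  0.74790044, -0.27908443])}
side {'camera_matrix': array([[448.40431106,   0.        , 281.67122516],
       [  0.        , 448.40431106, 205.74810078],
       [  0.        ,   0.        ,   1.        ]]), 'eye': array([ 0.39225448, -0.93306454,  0.76293565]), 'attitude': array([-0.46049072,  0.88246252, -0.08193069,  0.04995555])}
wrist {'camera_matrix': array([[325.1922621,   0.       , 279.6552549],
       [  0.       , 325.1922621, 210.8140428],
       [  0.       ,   0.       ,   1.       ]]), 'eye': array([0.11724405, 0.51680612, 0.37373411]), 'attitude': array([0.1121365 , 0.81271319, 0.56651448, 0.07735642])}
```

View pics/scene0.png

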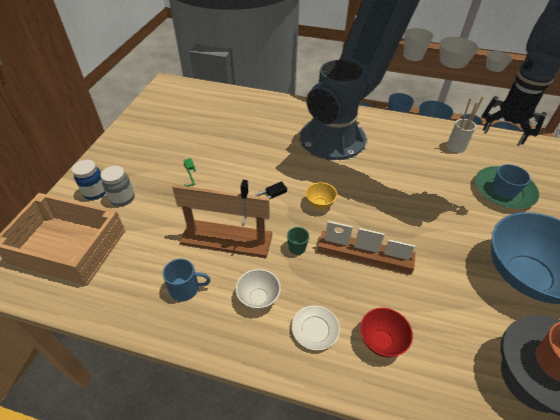

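View pics/side0.png

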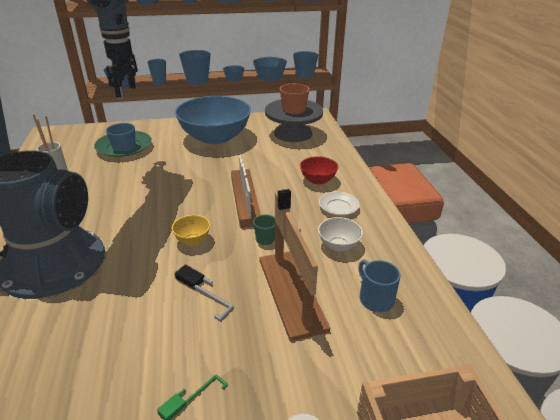

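```bash
python3 - <<'E'
import cv2,numpy as np
a=cv2.imread("pics/scene0.png");b=cv2.imread("pics/side0.png")
A=cv2.resize(a[165:275,165:425],None,fx=3,fy=3,interpolation=3)[:300]
A=cv2.resize(a[170:275,165:425],(780,315),interpolation=2)
B=cv2.resize(b[150:340,220:345],(188,285),interpolation=2)
C1=cv2.resize(b[150:240,220:320],(316,285),interpolation=2)
C2=cv2.resize(b[180:250,250:322],(292,285),interpolation=2)
cv2.imwrite("pics/c1.png",np.vstack([A,np.hstack([np.pad(x,((0,0),(0,0),(0,0))) for x in(C1,C2,B[:,:172])])]))
E
```

```text
(no output)
```

View pics/c1.png

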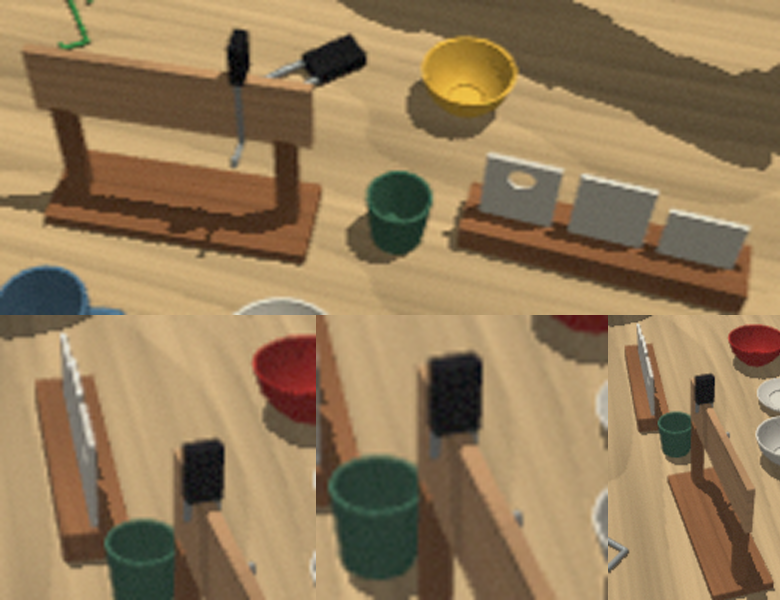

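```bash
cat > h.py <<'E'
import numpy as np,cv2
from scipy.spatial.transform import Rotation as R
from bench import env
def rot(q): return R.from_quat(np.roll(q,-1)).as_matrix()
def rays(n,px,c=None):
    c=c or env.camera_info(n);K=c["camera_matrix"];px=np.atleast_2d(np.array(px,float))
    d=(px-K[:2,2])/K[0,0]
    if n=="wrist":
        r=np.linalg.norm(d,axis=1,keepdims=True);d=np.hstack([d*np.sinc(r/np.pi),np.cos(r)])
    else: d=np.hstack([d,np.ones((len(d),1))])
    return np.array(c["eye"]),d@rot(c["attitude"]).T
def onz(n,px,z,c=None):
    e,d=rays(n,px,c);t=(z-e[2])/d[:,2];return e+d*t[:,None]
def proj(n,P,c=None):
    c=c or env.camera_info(n);K=c["camera_matrix"];p=(np.atleast_2d(P)-c["eye"])@rot(c["attitude"])
    if n=="wrist":
        s=np.linalg.norm(p[:,:2],axis=1,keepdims=True);d=p[:,:2]/s*np.arctan2(s,p[:,2:])
    else: d=p[:,:2]/p[:,2:]
    return d*K[0,0]+K[:2,2]
def tri(l):
    A=0;b=0
    for n,px,c in l:
        e,d=rays(n,px,c);d=d[0]/np.linalg.norm(d[0]);M=np.eye(3)-np.outer(d,d);A=A+M;b=b+M@e
    return np.linalg.solve(A,b)
E
python3 - <<'E'
from h import *
np.set_printoptions(precision=4,suppress=True)
f=lambda p:[[165+x/3,170+y/3] for x,y in p]
print("board top +x edge",onz("scene",f([(24,54),(314,94)]),.2))
print("foot front",onz("scene",f([(46,220),(304,258),(320,186)]),.015))
print("block underside/top",onz("scene",f([(238,83)]),.2),onz("scene",f([(238,33)]),.244))
print("rack top",onz("scene",f([(459,233),(742,298),(750,252),(470,190)]),.03))
print("tile tops",onz("scene",f([(487,155),(563,168),(582,177),(658,190)]),.11),onz("scene",f([(671,211),(747,227)]),.09))
print("hole",onz("scene",f([(521,180)]),.086))
g=lambda p:[[250+x*72/292,180+y*70/285] for x,y in p]
B=g([((456),(355-315))])
print("block side top centre", [[250+(456-316)*72/292,180+42*70/285]], onz("side",[[250+(456-316)*72/292,180+42*70/285]],.244))
E
```

```text
board top +x edge [[ 0.5861 -0.3385  0.2   ]
 [ 0.5606 -0.0803  0.2   ]]
foot front [[ 0.6282 -0.333   0.015 ]
 [ 0.6012 -0.0795  0.015 ]
 [ 0.513  -0.0898  0.015 ]]
block underside/top [[ 0.5666 -0.1468  0.2   ]] [[ 0.5507 -0.1497  0.244 ]]
rack top [[0.5425 0.0566 0.03  ]
 [0.5423 0.32   0.03  ]
 [0.4876 0.3241 0.03  ]
 [0.4882 0.0559 0.03  ]]
tile tops [[0.5085 0.0687 0.11  ]
 [0.5044 0.1381 0.11  ]
 [0.5101 0.1562 0.11  ]
 [0.506  0.2238 0.11  ]] [[0.5098 0.24   0.09  ]
 [0.509  0.3071 0.09  ]]
hole [[0.5088 0.1033 0.086 ]]
block side top centre [[284.52054794520546, 190.31578947368422]] [[ 0.558  -0.1462  0.244 ]]
```

```bash
python3 -m creep '[{"tx":0,"ty":0,"tz":-0.045},{"tx":-0.2865,"ty":-0.2363,"tz":-0.085,"roll":-0.15},{"tx":-0.2865,"ty":-0.2363,"tz":-0.085,"roll":-0.30},{"tx":-0.2865,"ty":-0.2363,"tz":-0.085,"roll":-0.453},{"tx":-0.573,"ty":-0.4725,"tz":-0.085,"roll":-0.453},{"tx":-0.573,"ty":-0.4725,"tz":-0.085,"roll":-0.453},{"tx":-0.573,"ty":-0.4725,"tz":-0.085,"roll":-0.453},{"tx":-0.573,"ty":-0.4725,"tz":-0.085,"roll":-0.453},{"tx":-0.573,"ty":-0.4725,"tz":-0.085,"roll":-0.453},{"tx":-0.573,"ty":-0.4725,"tz":-0.085,"roll":-0.453},{"tx":-0.573,"ty":-0.4725,"tz":-0.085,"roll":-0.453},{"tx":-0.573,"ty":-0.4725,"tz":-0.085,"roll":-0.453}]'
```

```text
$[0]: bad value
```

```bash
python3 -m creep '[{"tx":0.0,"ty":0.0,"tz":-0.045,"roll":0.0},{"tx":-0.2865,"ty":-0.2363,"tz":-0.085,"roll":-0.15},{"tx":-0.2865,"ty":-0.2363,"tz":-0.085,"roll":-0.30},{"tx":-0.2865,"ty":-0.2363,"tz":-0.085,"roll":-0.453},{"tx":-0.573,"ty":-0.4725,"tz":-0.085,"roll":-0.453},{"tx":-0.573,"ty":-0.4725,"tz":-0.085,"roll":-0.453},{"tx":-0.573,"ty":-0.4725,"tz":-0.085,"roll":-0.453},{"tx":-0.573,"ty":-0.4725,"tz":-0.085,"roll":-0.453},{"tx":-0.573,"ty":-0.4725,"tz":-0.085,"roll":-0.453},{"tx":-0.573,"ty":-0.4725,"tz":-0.085,"roll":-0.453},{"tx":-0.573,"ty":-0.4725,"tz":-0.085,"roll":-0.453},{"tx":-0.573,"ty":-0.4725,"tz":-0.085,"roll":-0.453}]'
```

```text
time: 1.35
tool_pos: [0.4536, 0.0259, 0.325]
tool_rot: [0.0, -0.05, 0.999, 0.0]
wrist_force: [1.7, 1.2, 0.0]
grip_width: 0.0851
```

```bash
python3 - <<'E'
from h import *
c=env.camera_info("wrist");o=env.get_obs();i=env.grab_frame("wrist");cv2.imwrite("pics/w1.png",i[...,::-1])
import pickle;pickle.dump(c,open("w1.pkl","wb"));print(c["eye"],c["attitude"],o["tool_pos"],o["qd"])
print(proj("wrist",[[.509,.103,.086],[.56,-.147,.244]],c))
E
```

```text
[0.38607261 0.01957041 0.45089487] [0.09150994 0.66487542 0.73441095 0.10103045] [0.45356062 0.02594997 0.32500245] [-1.02041570e+00  3.66768647e-01  4.59477987e-01  8.92969380e-02
  8.91129391e-04 -1.01735106e+00]
[[338.50854269 233.39746465]
 [ 75.6914239  316.55152543]]
```

View pics/w1.png

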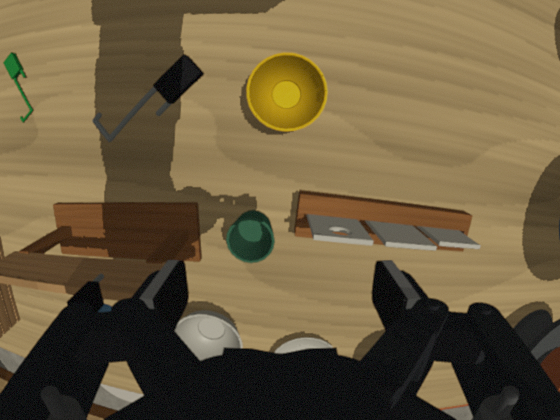

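```bash
python3 -m creep '[{"tx":-0.02,"ty":-0.04,"tz":0.0,"roll":0.0},{"tx":-0.04,"ty":-0.08,"tz":0.0,"roll":0.0},{"tx":-0.055,"ty":-0.12,"tz":0.0,"roll":0.0},{"tx":-0.065,"ty":-0.145,"tz":0.0,"roll":0.0},{"tx":-0.07,"ty":-0.155,"tz":0.0,"roll":0.0},{"tx":-0.07,"ty":-0.155,"tz":0.0,"roll":0.0},{"tx":-0.07,"ty":-0.155,"tz":0.0,"roll":0.0},{"tx":-0.07,"ty":-0.155,"tz":0.0,"roll":0.0}]' 0.5
python3 - <<'E'
from h import *
c=env.camera_info("wrist");o=env.get_obs();i=env.grab_frame("wrist");cv2.imwrite("pics/w2.png",i[...,::-1])
import pickle;pickle.dump(c,open("w2.pkl","wb"));print(o["tool_pos"],o["tool_rot"],o["qd"])
print(proj("wrist",[[.509,.103,.086],[.558,-.147,.244],[.556,-.148,.2]],c))
E
```

```text
time: 2.2
tool_pos: [0.5378, -0.1178, 0.3252]
tool_rot: [0.0, -0.051, 0.999, 0.0]
wrist_force: [-0.7, 0.7, 0.0]
grip_width: 0.0428
[ 0.53783435 -0.11784438  0.32518642] [ 2.62287467e-05 -5.11901982e-02  9.98688920e-01  6.80543020e-05] [ 0.00365741 -0.00418712  0.00183715 -0.0036289  -0.00122642 -0.00382838]
[[455.81049408 179.49000755]
 [234.27477247 248.2001133 ]
 [240.27743715 225.44863035]]
```

View pics/w2.png

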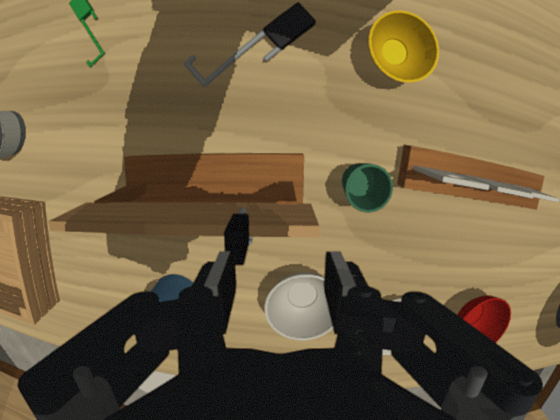

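```bash
python3 - <<'E'
import cv2
a=cv2.imread("pics/w2.png");cv2.imwrite("pics/w2c.png",cv2.resize(a[190:290,180:310],None,fx=6,fy=6,interpolation=2))
E
```

```text
(no output)
```

View pics/w2c.png

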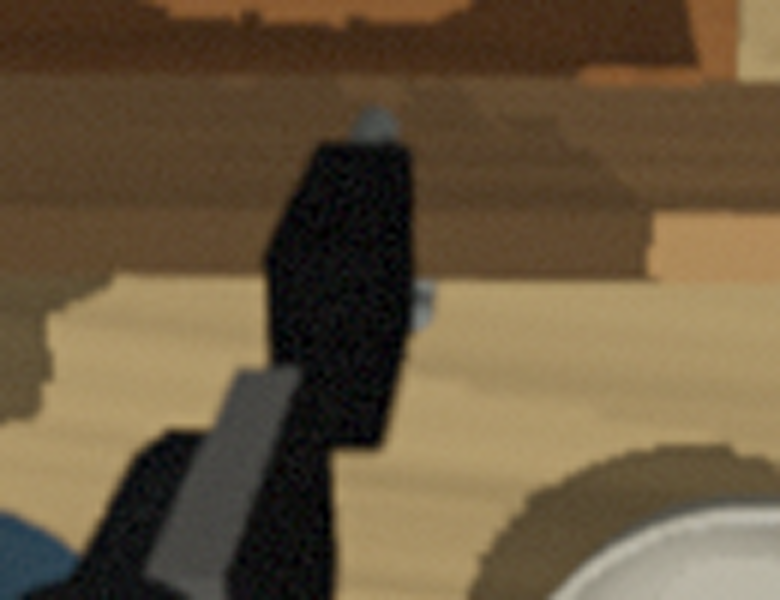

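```bash
python3 - <<'E'
from h import *
import pickle;c=pickle.load(open("w2.pkl","rb"));np.set_printoptions(precision=4,suppress=True)
f=lambda p:[[180+x/6,190+y/6] for x,y in p]
a=np.array([np.cos(.102),np.sin(.102)]);b=np.array([-a[1],a[0]])
def show(n,P): print(n,P, "along x',y':",P[:,:2]@a,P[:,:2]@b)
show("board -x/+x edges",onz("wrist",f([(100,207),(700,211),(100,273),(700,281)]),.2,c))
show("under -x edge",onz("wrist",f([(320,143),(408,147)]),.2,c))
show("top -xL, +xR",onz("wrist",f([(268,255),(383,447)]),.244,c))
show("scene board front",np.array([[.5861,-.3385],[.5606,-.0803]]))
E
```

```text
board -x/+x edges [[ 0.5591 -0.1846  0.2   ]
 [ 0.5511 -0.1023  0.2   ]
 [ 0.5688 -0.1844  0.2   ]
 [ 0.5611 -0.1011  0.2   ]] along x',y': [0.5374 0.5378 0.5471 0.5479] [-0.2406 -0.1578 -0.2414 -0.1577]
under -x edge [[ 0.5467 -0.1543  0.2   ]
 [ 0.5461 -0.1424  0.2   ]] along x',y': [0.5282 0.5287] [-0.2092 -0.1972]
top -xL, +xR [[ 0.5472 -0.1542  0.244 ]
 [ 0.5697 -0.1396  0.244 ]] along x',y': [0.5286 0.5525] [-0.2092 -0.1969]
scene board front [[ 0.5861 -0.3385]
 [ 0.5606 -0.0803]] along x',y': [0.5486 0.5495] [-0.3964 -0.137 ]
```

```bash
python3 -m creep '[{"tx":-0.01,"ty":-0.016,"tz":0.0,"roll":0.0},{"tx":-0.0184,"ty":-0.031,"tz":0.0,"roll":0.0},{"tx":-0.0184,"ty":-0.031,"tz":0.02,"roll":0.0},{"tx":-0.0184,"ty":-0.031,"tz":0.04,"roll":0.0},{"tx":-0.0184,"ty":-0.031,"tz":0.06,"roll":0.0},{"tx":-0.0184,"ty":-0.031,"tz":0.075,"roll":0.0},{"tx":-0.0184,"ty":-0.031,"tz":0.09,"roll":0.0},{"tx":-0.0184,"ty":-0.031,"tz":0.1,"roll":0.0},{"tx":-0.0184,"ty":-0.031,"tz":0.1,"roll":0.0},{"tx":-0.0184,"ty":-0.031,"tz":0.1,"roll":0.0}]'
```

```text
time: 3.25
tool_pos: [0.5599, -0.1477, 0.2255]
tool_rot: [0.0, -0.051, 0.999, -0.0]
wrist_force: [0.9, -0.2, -0.6]
grip_width: 0.0425
```

```bash
python3 -m creep '[{"tx":0.0,"ty":0.0,"tz":0.0,"roll":0.0},{"tx":0.0,"ty":0.0,"tz":0.0,"roll":0.0},{"tx":0.0,"ty":0.0,"tz":0.0,"roll":0.0},{"tx":0.0,"ty":0.0,"tz":0.0,"roll":0.0},{"tx":0.0,"ty":0.0,"tz":0.0,"roll":0.0},{"tx":0.0,"ty":0.0,"tz":0.0,"roll":0.0},{"tx":0.0,"ty":0.0,"tz":0.0,"roll":0.0},{"tx":0.0,"ty":0.0,"tz":0.0,"roll":0.0}]' 1 50
```

```text
time: 4.05
tool_pos: [0.5601, -0.1481, 0.2257]
tool_rot: [0.001, -0.051, 0.999, -0.0]
wrist_force: [-1.1, 0.7, 6.0]
grip_width: 0.0134
```

```bash
python3 -m creep '[{"tx":0.0,"ty":0.0,"tz":-0.01,"roll":0.0},{"tx":0.0,"ty":0.0,"tz":-0.03,"roll":0.0},{"tx":0.0,"ty":0.0,"tz":-0.06,"roll":0.0},{"tx":0.0,"ty":0.0,"tz":-0.09,"roll":0.0},{"tx":0.0,"ty":0.0,"tz":-0.12,"roll":0.0},{"tx":0.0,"ty":0.0,"tz":-0.135,"roll":0.0},{"tx":0.0,"ty":0.0,"tz":-0.135,"roll":0.0}]' && python3 -m creep '[{"tx":0.01,"ty":0.03,"tz":0.0,"roll":0.0},{"tx":0.02,"ty":0.06,"tz":0.0,"roll":0.03},{"tx":0.03,"ty":0.09,"tz":0.0,"roll":0.06},{"tx":0.04,"ty":0.12,"tz":0.0,"roll":0.1},{"tx":0.05,"ty":0.15,"tz":0.0,"roll":0.1},{"tx":0.062,"ty":0.185,"tz":0.0,"roll":0.1},{"tx":0.074,"ty":0.22,"tz":0.0,"roll":0.1},{"tx":0.085,"ty":0.25,"tz":0.0,"roll":0.1},{"tx":0.0887,"ty":0.2615,"tz":0.0,"roll":0.1},{"tx":0.0887,"ty":0.2615,"tz":0.0,"roll":0.1},{"tx":0.0887,"ty":0.2615,"tz":0.0,"roll":0.1}]'
python3 - <<'E'
from h import *
import pickle
o=env.get_obs();print(o["tool_pos"],o["tool_rot"],o["grip_width"])
C={}
for n in("wrist","scene","side"):
    C[n]=env.camera_info(n);i=env.grab_frame(n);cv2.imwrite(f"pics/{n}3.png",i[...,::-1])
pickle.dump(C,open("c3.pkl","wb"))
w=cv2.imread("pics/wrist3.png");s=cv2.imread("pics/scene3.png")
print(proj("wrist",[.509,.103,.086]))
u=proj("scene",[.509,.103,.086])[0].astype(int)
cv2.imwrite("pics/v3.png",np.hstack([cv2.resize(w,(480,360))[:300],cv2.resize(s[170:270,300:400],(300,300),interpolation=2)]))
E
```

```text
time: 4.75
tool_pos: [0.5604, -0.1483, 0.3625]
tool_rot: [0.002, -0.051, 0.999, -0.001]
wrist_force: [0.1, -0.6, -0.6]
grip_width: 0.0132
time: 5.85
tool_pos: [0.4453, 0.1027, 0.3594]
tool_rot: [-0.0, -0.001, 1.0, -0.0]
wrist_force: [-0.3, -0.4, -0.8]
grip_width: 0.0132
[0.44528973 0.10274264 0.35944148] [-2.17172501e-04 -8.41472878e-04  9.99999564e-01 -3.40762136e-04] 0.013231439771732223
[[280.12926398 225.2576841 ]]
```

View pics/v3.png

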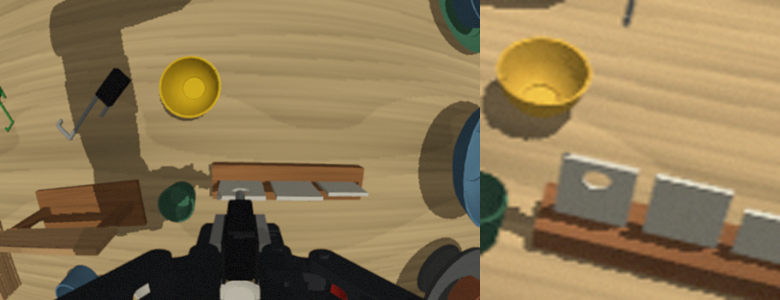

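```bash
python3 - <<'E'
import cv2,numpy as np
w=cv2.imread("pics/wrist3.png");s=cv2.imread("pics/scene3.png")
cv2.imwrite("pics/v4.png",np.vstack([cv2.resize(w[185:255,235:435],(800,280),interpolation=2),np.hstack([cv2.resize(s[210:260,320:370],(300,300),interpolation=2),cv2.resize(s[130:190,310:410],(500,300),interpolation=2)])]))
E
```

```text
(no output)
```

View pics/v4.png

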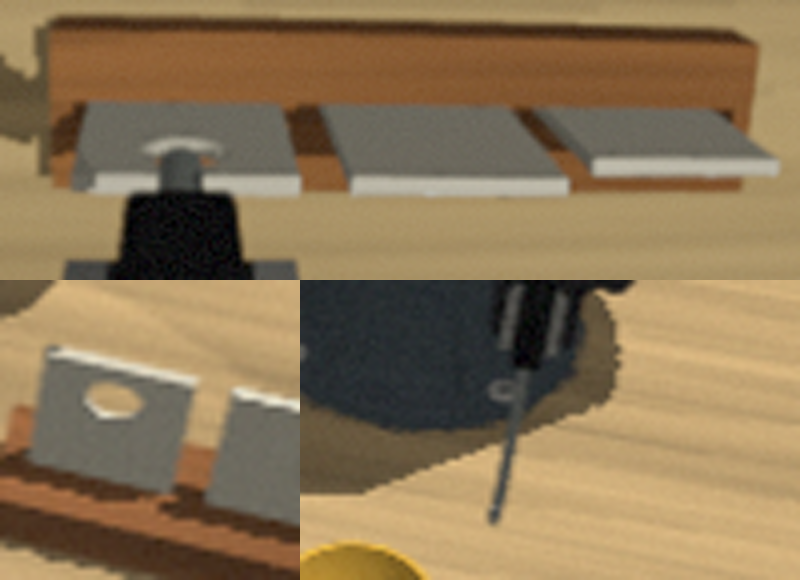

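```bash
python3 - <<'E'
from h import *
import pickle;C=pickle.load(open("c3.pkl","rb"));np.set_printoptions(precision=4,suppress=True)
w=lambda p:[[235+x/4,185+y/4] for x,y in p]
s=lambda p:[[320+x/6,210+(y-280)/6] for x,y in p]
print("tile top -x edge, +x edge (wrist)",onz("wrist",w([(95,174),(300,178),(95,190),(300,192)]),.11,C["wrist"]))
print("tile2 top",onz("wrist",w([(350,178),(567,180),(350,194),(567,195)]),.11,C["wrist"]))
print("rack top -x corners",onz("wrist",w([(50,25),(752,42),(50,188),(742,190)]),.03,C["wrist"]))
print("tile top +x edge, -x edge (scene)",onz("scene",s([(48,357),(197,388),(50,348),(198,380)]),.11))
print("hole scene",onz("scene",s([(114,400)]),.086), "hole bottom rim", onz("scene",s([(114,420)]),.0725))
print("hole wrist top rim",onz("wrist",w([(182,143)]),.0725,C["wrist"]))
print("tri",tri([("wrist",w([(95,190)])[0],C["wrist"]),("scene",s([(48,357)])[0],None)]),tri([("wrist",w([(300,192)])[0],C["wrist"]),("scene",s([(197,388)])[0],None)]))
print("hook foot predicted",proj("scene",np.array([.4453,.1027,.3594])+[[.0245+.017,0,-.1037],[.0105,0,-.1037],[.0105,0,-.026]]),"seen 348.6,178")
E
```

```text
tile top -x edge, +x edge (wrist) [[0.505  0.0774 0.11  ]
 [0.5063 0.1401 0.11  ]
 [0.5102 0.0773 0.11  ]
 [0.5108 0.1402 0.11  ]]
tile2 top [[0.5064 0.1555 0.11  ]
 [0.5076 0.2251 0.11  ]
 [0.5116 0.1557 0.11  ]
 [0.5126 0.2256 0.11  ]]
rack top -x corners [[0.4758 0.0567 0.03  ]
 [0.4805 0.323  0.03  ]
 [0.5377 0.055  0.03  ]
 [0.5406 0.3263 0.03  ]]
tile top +x edge, -x edge (scene) [[0.5121 0.0713 0.11  ]
 [0.5113 0.1396 0.11  ]
 [0.5066 0.0711 0.11  ]
 [0.5065 0.1393 0.11  ]]
hole scene [[0.5085 0.1041 0.086 ]] hole bottom rim [[0.5091 0.1059 0.0725]]
hole wrist top rim [[0.5068 0.104  0.0725]]
tri [0.5108 0.0742 0.1083] [0.511  0.1399 0.1097]
hook foot predicted [[348.2748 180.3794]
 [350.2637 172.2626]
 [354.8978 148.284 ]] seen 348.6,178
```

```bash
python3 -m creep '[{"tx":0.0,"ty":0.002,"tz":0.02,"roll":0.0},{"tx":0.0,"ty":0.002,"tz":0.05,"roll":0.0},{"tx":0.0,"ty":0.002,"tz":0.08,"roll":0.0},{"tx":0.0,"ty":0.002,"tz":0.11,"roll":0.0},{"tx":0.0,"ty":0.002,"tz":0.135,"roll":0.0},{"tx":0.0,"ty":0.002,"tz":0.155,"roll":0.0},{"tx":0.0,"ty":0.002,"tz":0.17,"roll":0.0},{"tx":0.0,"ty":0.002,"tz":0.1765,"roll":0.0},{"tx":0.0,"ty":0.002,"tz":0.1765,"roll":0.0},{"tx":0.0,"ty":0.002,"tz":0.1765,"roll":0.0},{"tx":0.0,"ty":0.002,"tz":0.1765,"roll":0.0}]'
python3 - <<'E'
from h import *
import pickle
o=env.get_obs();T=o["tool_pos"];print(T,o["tool_rot"],o["grip_width"])
s=env.grab_frame("scene");cv2.imwrite("pics/scene5.png",s[...,::-1]);s=cv2.imread("pics/scene5.png")
d=env.grab_frame("side");cv2.imwrite("pics/side5.png",d[...,::-1]);d=cv2.imread("pics/side5.png")
P=T+[[.0415,0,-.1037],[.0415,0,-.0897],[.0105,0,-.1007]]
print(proj("scene",P),proj("side",P))
cv2.imwrite("pics/v5.png",np.hstack([cv2.resize(s[195:265,315:385],(420,420),interpolation=2),cv2.resize(d[145:215,215:277],(372,420),interpolation=2)]))
E
```

```text
time: 7.1
tool_pos: [0.4457, 0.1051, 0.1842]
tool_rot: [0.001, -0.0, 1.0, 0.0]
wrist_force: [-1.5, 0.5, 0.1]
grip_width: 0.0129
[0.44569612 0.10512439 0.18417158] [ 6.50151231e-04 -4.79987927e-04  9.99999667e-01  1.15330365e-04] 0.012948837331263936
[[340.44955259 225.67903678]
 [341.07423183 222.47140927]
 [342.48053887 217.02405908]] [[240.68870009 193.79519703]
 [240.48766416 189.53616865]
 [229.41679302 193.94523297]]
```

View pics/v5.png

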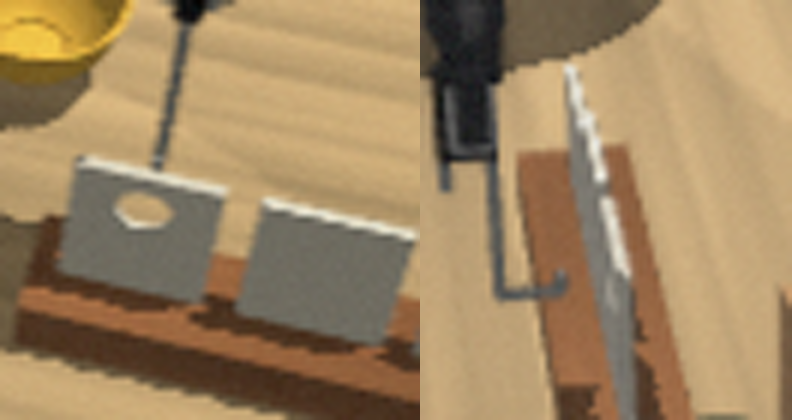

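```bash
python3 -m creep '[{"tx":0.0,"ty":0.0,"tz":0.0015,"roll":0.0},{"tx":-0.005,"ty":0.0,"tz":0.0015,"roll":0.0},{"tx":-0.01,"ty":0.0,"tz":0.0015,"roll":0.0},{"tx":-0.015,"ty":0.0,"tz":0.0015,"roll":0.0},{"tx":-0.02,"ty":0.0,"tz":0.0015,"roll":0.0},{"tx":-0.025,"ty":0.0,"tz":0.0015,"roll":0.0},{"tx":-0.03,"ty":0.0,"tz":0.0015,"roll":0.0},{"tx":-0.035,"ty":0.0,"tz":0.0015,"roll":0.0},{"tx":-0.039,"ty":0.0,"tz":0.0015,"roll":0.0},{"tx":-0.039,"ty":0.0,"tz":0.0015,"roll":0.0},{"tx":-0.039,"ty":0.0,"tz":0.0015,"roll":0.0}]'
python3 - <<'E'
from h import *
s=env.grab_frame("scene");cv2.imwrite("pics/scene6.png",s[...,::-1]);s=cv2.imread("pics/scene6.png")
d=env.grab_frame("side");d=d[...,::-1]
cv2.imwrite("pics/v6.png",np.hstack([cv2.resize(s[195:265,315:385],(420,420),interpolation=2),cv2.resize(d[145:215,215:277],(372,420),interpolation=2)]))
E
```

```text
time: 8.3
tool_pos: [0.484, 0.1052, 0.1818]
tool_rot: [-0.0, -0.001, 1.0, -0.0]
wrist_force: [-0.2, 0.4, -0.1]
grip_width: 0.0135
```

View pics/v6.png

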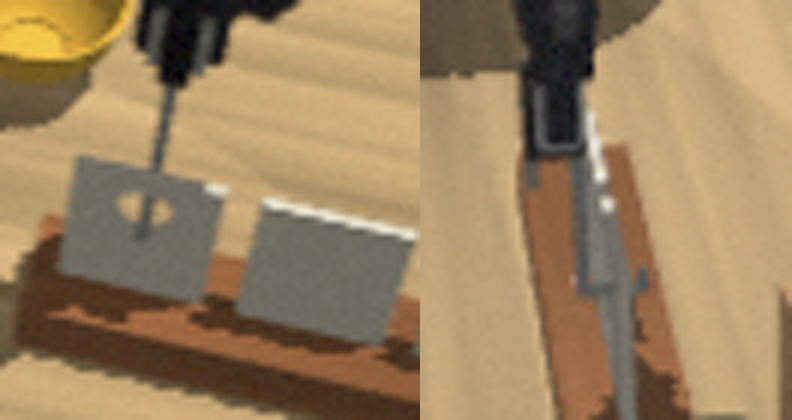

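```bash
python3 -m creep '[{"tx":0.0,"ty":0.0,"tz":-0.004,"roll":0.0},{"tx":0.0,"ty":0.0,"tz":-0.008,"roll":0.0},{"tx":0.0,"ty":0.0,"tz":-0.011,"roll":0.0},{"tx":0.0,"ty":0.0,"tz":-0.013,"roll":0.0},{"tx":0.0,"ty":0.0,"tz":-0.015,"roll":0.0},{"tx":0.0,"ty":0.0,"tz":-0.017,"roll":0.0},{"tx":0.0,"ty":0.0,"tz":-0.02,"roll":0.0},{"tx":0.0,"ty":0.0,"tz":-0.024,"roll":0.0},{"tx":0.0,"ty":0.0,"tz":-0.028,"roll":0.0},{"tx":0.0,"ty":0.0,"tz":-0.033,"roll":0.0},{"tx":0.0,"ty":0.0,"tz":-0.038,"roll":0.0},{"tx":0.0,"ty":0.0,"tz":-0.043,"roll":0.0}]' && python3 -m creep '[{"tx":0.0,"ty":0.0,"tz":-0.007,"roll":0.0},{"tx":0.0,"ty":0.0,"tz":-0.016,"roll":0.0},{"tx":0.0,"ty":0.0,"tz":-0.03,"roll":0.0},{"tx":0.0,"ty":0.0,"tz":-0.045,"roll":0.0},{"tx":0.0,"ty":0.0,"tz":-0.065,"roll":0.0},{"tx":0.0,"ty":0.0,"tz":-0.085,"roll":0.0},{"tx":0.0,"ty":0.0,"tz":-0.105,"roll":0.0},{"tx":0.0,"ty":0.0,"tz":-0.125,"roll":0.0},{"tx":0.0,"ty":0.0,"tz":-0.145,"roll":0.0},{"tx":0.0,"ty":0.0,"tz":-0.165,"roll":0.0},{"tx":0.0,"ty":0.0,"tz":-0.18,"roll":0.0},{"tx":0.0,"ty":0.0,"tz":-0.18,"roll":0.0}]'
python3 - <<'E'
from h import *
s=env.grab_frame("scene")[...,::-1]
d=env.grab_frame("side")[...,::-1]
print(env.get_obs()["wrist_force"])
cv2.imwrite("pics/v7.png",np.hstack([cv2.resize(s[110:270,300:430],(390,480),interpolation=2),cv2.resize(d[60:220,200:330],(390,480),interpolation=2)]))
E
```

```text
time: 9.6
tool_pos: [0.4842, 0.1052, 0.2254]
tool_rot: [0.0, -0.001, 1.0, -0.0]
wrist_force: [0.2, -0.2, -1.1]
grip_width: 0.0136
time: 10.8
tool_pos: [0.4846, 0.1053, 0.4071]
tool_rot: [0.002, -0.001, 1.0, 0.0]
wrist_force: [-0.2, -0.1, -1.1]
grip_width: 0.0135
[ 0.14371983 -0.32507684 -1.41540011]
```

View pics/v7.png

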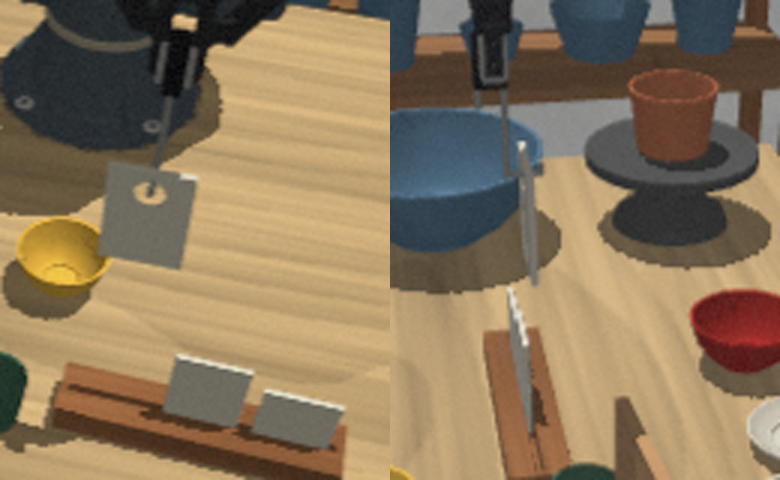

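```bash
python3 -m creep '[{"tx":-0.0006,"ty":-0.002,"tz":0.0,"roll":0.0},{"tx":-0.0018,"ty":-0.006,"tz":0.0,"roll":-0.01},{"tx":-0.0036,"ty":-0.012,"tz":0.0,"roll":-0.02},{"tx":-0.006,"ty":-0.02,"tz":0.0,"roll":-0.03},{"tx":-0.009,"ty":-0.03,"tz":0.0,"roll":-0.04},{"tx":-0.0125,"ty":-0.042,"tz":0.0,"roll":-0.05},{"tx":-0.016,"ty":-0.054,"tz":0.0,"roll":-0.06},{"tx":-0.0197,"ty":-0.066,"tz":0.0,"roll":-0.07},{"tx":-0.0233,"ty":-0.078,"tz":0.0,"roll":-0.08},{"tx":-0.0268,"ty":-0.09,"tz":0.0,"roll":-0.09},{"tx":-0.0304,"ty":-0.102,"tz":0.0,"roll":-0.1},{"tx":-0.034,"ty":-0.114,"tz":0.0,"roll":-0.102}]'
```

```text
time: 12.1
tool_pos: [0.5184, -0.01, 0.4048]
tool_rot: [-0.0, -0.052, 0.999, -0.0]
wrist_force: [-0.6, -0.2, -1.1]
grip_width: 0.0133
```

```bash
python3 -m creep '[{"tx":-0.0023,"ty":-0.012,"tz":0.0,"roll":0.0},{"tx":-0.005,"ty":-0.025,"tz":0.0,"roll":0.0},{"tx":-0.0075,"ty":-0.039,"tz":0.0,"roll":0.0},{"tx":-0.01,"ty":-0.054,"tz":0.0,"roll":0.0},{"tx":-0.013,"ty":-0.069,"tz":0.0,"roll":0.0},{"tx":-0.016,"ty":-0.084,"tz":0.0,"roll":0.0},{"tx":-0.019,"ty":-0.099,"tz":0.0,"roll":0.0},{"tx":-0.0215,"ty":-0.113,"tz":0.0,"roll":0.0},{"tx":-0.024,"ty":-0.125,"tz":0.0,"roll":0.0},{"tx":-0.0255,"ty":-0.134,"tz":0.0,"roll":0.0},{"tx":-0.0265,"ty":-0.14,"tz":0.0,"roll":0.0},{"tx":-0.027,"ty":-0.1425,"tz":0.0,"roll":0.0}]' && python3 -m creep '[{"tx":0.0,"ty":0.0,"tz":0.0,"roll":0.0},{"tx":0.0,"ty":0.0,"tz":0.0,"roll":0.0},{"tx":0.0,"ty":0.0,"tz":0.0,"roll":0.0}]'; python3 -c "
from bench import env
o=env.get_obs();print(o['tool_pos'],o['tool_rot'])"
```

```text
time: 13.3
tool_pos: [0.5599, -0.1482, 0.4047]
tool_rot: [-0.0, -0.051, 0.999, -0.0]
wrist_force: [0.5, -0.2, -1.4]
grip_width: 0.0135
time: 13.6
tool_pos: [0.5597, -0.1473, 0.405]
tool_rot: [0.0, -0.052, 0.999, -0.0]
wrist_force: [1.1, -0.9, -1.0]
grip_width: 0.0132
[ 0.55969835 -0.14726962  0.4050328 ] [ 4.66047014e-05 -5.18585652e-02  9.98654438e-01 -2.13632862e-05]
```

```bash
python3 -m creep '[{"tx":0.0,"ty":0.0,"tz":0.005,"roll":0.0},{"tx":0.0,"ty":0.0,"tz":0.015,"roll":0.0},{"tx":0.0,"ty":0.0,"tz":0.03,"roll":0.0},{"tx":0.0,"ty":0.0,"tz":0.048,"roll":0.0},{"tx":0.0,"ty":0.0,"tz":0.066,"roll":0.0},{"tx":0.0,"ty":0.0,"tz":0.084,"roll":0.0},{"tx":0.0,"ty":0.0,"tz":0.1,"roll":0.0},{"tx":0.0,"ty":0.0,"tz":0.115,"roll":0.0},{"tx":0.0,"ty":0.0,"tz":0.13,"roll":0.0},{"tx":0.0,"ty":0.0,"tz":0.14,"roll":0.0},{"tx":0.0,"ty":0.0,"tz":0.147,"roll":0.0},{"tx":0.0,"ty":0.0,"tz":0.15,"roll":0.0}]' && python3 -m creep '[{"tx":0.0,"ty":0.0,"tz":0.004,"roll":0.0},{"tx":0.0,"ty":0.0,"tz":0.008,"roll":0.0},{"tx":0.0,"ty":0.0,"tz":0.012,"roll":0.0},{"tx":0.0,"ty":0.0,"tz":0.016,"roll":0.0},{"tx":0.0,"ty":0.0,"tz":0.019,"roll":0.0},{"tx":0.0,"ty":0.0,"tz":0.022,"roll":0.0},{"tx":0.0,"ty":0.0,"tz":0.025,"roll":0.0},{"tx":0.0,"ty":0.0,"tz":0.027,"roll":0.0},{"tx":0.0,"ty":0.0,"tz":0.027,"roll":0.0}]'
```

```text
time: 14.8
tool_pos: [0.5599, -0.1476, 0.2546]
tool_rot: [0.0, -0.052, 0.999, -0.0]
wrist_force: [1.6, -0.0, -1.1]
grip_width: 0.0134
time: 15.7
tool_pos: [0.5598, -0.1477, 0.2276]
tool_rot: [-0.0, -0.052, 0.999, 0.0]
wrist_force: [2.3, 0.6, -3.7]
grip_width: 0.0136
```

```bash
python3 -m creep '[{"tx":0.0,"ty":0.0,"tz":0.001,"roll":0.0},{"tx":0.0,"ty":0.0,"tz":0.002,"roll":0.0},{"tx":0.0,"ty":0.0,"tz":0.0025,"roll":0.0},{"tx":0.0,"ty":0.0,"tz":0.003,"roll":0.0},{"tx":0.0,"ty":0.0,"tz":0.003,"roll":0.0},{"tx":0.0,"ty":0.0,"tz":0.003,"roll":0.0}]'; python3 - <<'E'
from h import *
s=env.grab_frame("scene")[...,::-1]
d=env.grab_frame("side")[...,::-1]
o=env.get_obs();print(o["wrist_force"],o["tool_pos"])
cv2.imwrite("pics/v8.png",np.hstack([cv2.resize(s[140:270,170:300],(400,400),interpolation=2),cv2.resize(d[170:300,230:360],(400,400),interpolation=2)]))
E
```

```text
time: 16.3
tool_pos: [0.5599, -0.1478, 0.2257]
tool_rot: [0.001, -0.052, 0.999, -0.0]
wrist_force: [0.1, 1.2, 6.3]
grip_width: 0.0139
[0.40230692 0.49145694 6.50885077] [ 0.55987212 -0.14775114  0.22573862]
```

```bash
python3 -m creep '[{"tx":0.0,"ty":0.0,"tz":0.0,"roll":0.0},{"tx":0.0,"ty":0.0,"tz":0.0,"roll":0.0},{"tx":0.0,"ty":0.0,"tz":0.0,"roll":0.0},{"tx":0.0,"ty":0.0,"tz":0.0,"roll":0.0},{"tx":0.0,"ty":0.0,"tz":0.0,"roll":0.0},{"tx":0.0,"ty":0.0,"tz":0.0,"roll":0.0}]' 0.5 20 && python3 -m creep '[{"tx":0.0,"ty":0.0,"tz":-0.005,"roll":0.0},{"tx":0.0,"ty":0.0,"tz":-0.015,"roll":0.0},{"tx":0.0,"ty":0.0,"tz":-0.03,"roll":0.0},{"tx":0.0,"ty":0.0,"tz":-0.05,"roll":0.0},{"tx":0.0,"ty":0.0,"tz":-0.08,"roll":0.0},{"tx":0.0,"ty":0.0,"tz":-0.12,"roll":0.0},{"tx":0.0,"ty":0.0,"tz":-0.16,"roll":0.0},{"tx":0.05,"ty":0.0,"tz":-0.16,"roll":0.0},{"tx":0.1,"ty":0.0,"tz":-0.16,"roll":0.0},{"tx":0.12,"ty":0.0,"tz":-0.16,"roll":0.0},{"tx":0.12,"ty":0.0,"tz":-0.16,"roll":0.0},{"tx":0.12,"ty":0.0,"tz":-0.16,"roll":0.0}]'; python3 - <<'E'
from h import *
s=env.grab_frame("scene")[...,::-1]
d=env.grab_frame("side")[...,::-1]
print(proj("scene",[.5599,-.148,.2]),proj("side",[.5599,-.148,.2]))
cv2.imwrite("pics/v9.png",np.hstack([cv2.resize(s[150:270,170:420],(500,240),interpolation=2),cv2.resize(d[180:300,235:380],(290,240),interpolation=2)]))
a=np.hstack([cv2.resize(s[165:265,165:295],(520,400),interpolation=2),cv2.resize(d[180:280,250:320],(280,400),interpolation=2)])
b=cv2.resize(s[200:270,290:420],(360,194),interpolation=2)
c=np.zeros((194,800,3),np.uint8);c[:,:360]=b;c[:,370:]=cv2.resize(d[150:340,80:500],(430,194))
cv2.imwrite("pics/v9.png",np.vstack([a,c]))
E
```

```text
time: 17.0
tool_pos: [0.5597, -0.1477, 0.2248]
tool_rot: [-0.0, -0.052, 0.999, -0.0]
wrist_force: [0.4, -0.8, 0.3]
grip_width: 0.0429
time: 18.2
tool_pos: [0.4405, -0.1602, 0.386]
tool_rot: [0.001, -0.051, 0.999, -0.0]
wrist_force: [0.5, 0.5, -0.5]
grip_width: 0.0429
[[244.73106941 195.78430492]] [[285.22103426 207.58603111]]
```

View pics/v9.png

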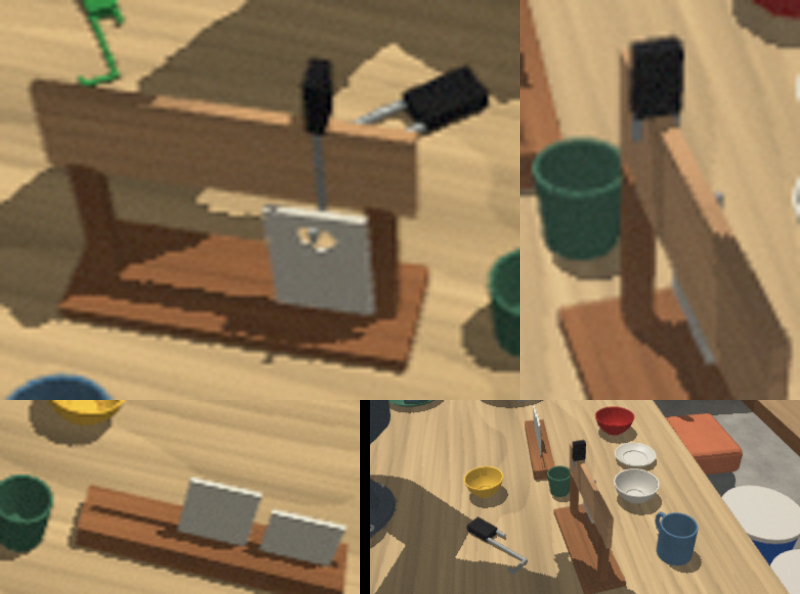

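```bash
python3 - <<'E'
from h import *
a=cv2.cvtColor(cv2.imread("pics/scene0.png"),6);
for k in range(8): s=env.grab_frame("scene")
b=cv2.cvtColor(s,7)
for g in(a,b):
    m=(g[170:205,235:256]<40);ys,xs=np.nonzero(m);print(xs.mean()+235,ys.mean()+170,ys.min()+170,ys.max()+170,m.sum())
env.job_done()
E
```

```text
244.0 189.10891089108912 180 198 101
243.95283018867926 188.77358490566039 180 198 106
the job is handed in; nothing more can be done
```

The pierced tile now hangs on the S-hook from the board's top edge, and I handed the job in at about 18.6 s of the 64 s allowed.

**What I did:** I took the smaller black hook off the board and passed its foot through the tile's hole from the robot's side. I then lifted the tile out of the rack, lowered the hook back over the board at its old place, opened the gripper and moved the arm clear.

**Last checks:**
- **Seating:** contact force was about 6 N, with the tool at z = 0.2257 m, the same height as when I grasped the hook. The hook's black block is within 0.4 px of where it started in the scene picture.
- **Tile:** the final views show it hanging on the hook's foot in front of the board.
- **Other objects:** the other two tiles and the pots show no visible change by eye. I did not measure them.
- **Glaze contact:** in the pictures I took, neither gripper nor arm touches the tile, and the fingertips were planned to stay well above it.

**Disagreement:** the side camera put the hook about 2.5 to 3 mm short in x compared with my prediction. That was well within the room in the hole and caused no trouble.

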